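# Lubricate a press-fit bush at the spray station

### The job

Before it goes to the press, the large flanged bush needs a shot of assembly lubricant: stand it, flange down, in the middle of the round rest of the spray station and let go of it. Then press the red nozzle cap of the clamped can fully down and let it spring back up. Do not spray while the bush is not on the rest, leave the bush standing there, and leave the small bush and the gear where they lie.

Things in the scene. Friction and masses are not known exactly. Their poses are not given: they have to be found in the camera images.
- flanged_bush: the large flanged bush, pale brass-yellow, upright on its flange: flange 44 mm diameter from 0 to 10 mm height, barrel 32 mm diameter from there up to 26 mm. Of the two flanged bushes it is the larger. Origin at the centre of its underside (flange), z up through the barrel. 0.1 kg
- small_bush: the small flanged bush, same colour (flange 36 mm, 22 mm high), not needed. Origin at the centre of its underside
- gear: a grey steel gear lying flat (44 mm diameter, 17 mm high), not needed. Origin at the centre of its underside
- spray_station: grey sheet-metal drip tray 264 x 140 mm, rim 16 mm, screwed to the bench. Origin under its centre at bench level; +x is the spray direction. On its axis: at x = -90 mm a blue and silver aerosol can (54 mm diameter) in a dark steel clamp; at +50 mm a round part rest; at +127 mm a splash guard across the tray, 75 mm high, with 58 mm high wings along the tray's sides back to x = +98 mm
- rest_top (a point): centre of the top face of the round part rest (black rubber on a steel disc of 60 mm diameter), 32 mm above the bench; z up
- cap_top (a point): middle of the top face of the red sprung nozzle cap (25 mm diameter, 19 mm tall) on the can, 146 mm above the bench when up; it moves with the cap. Below the cap the can's shoulder is 33 mm diameter, 25 mm below the cap's top, and 54 mm diameter 39 mm below it
- tube_tip (a point): end of the thin white spray tube (4 mm thick) that slopes from the cap down towards the rest, 40 mm from the cap's axis; it moves with the cap
- nozzle_cap (a joint): how far the nozzle cap is pressed: 0 = up, 0.006 m = fully down; about 2 N starts it and 6 N holds it fully down, and a spring brings it back up
Not all that is in view belongs to the job. Leave any pink, purple or turquoise look-alike of the flanged_bush alone.

How it is judged:
By the outcome, as a careful person would: the job done as asked, in the order asked, and still so for the second after the job is handed in, with the robot touching nothing.
It also fails if it takes over 45 s, if anything falls off the work surface, if the arm or the gripper's body presses on something with over 40 N, if the wrist force passes 120 N, or if a joint passes its speed limit or range.

### The arm

A 7-joint arm with a two-finger parallel gripper is mounted at the origin on a cart in front of the work surface, level with it; the furniture and walls round the work are solid. World frame = base frame: x ahead of the robot, y to its left, z up, the work surface at z = 0. Lengths are in m, angles in rad, forces in N, time in s.
With the tool pointing down it reaches from about 0.4 to 0.9 m from the base axis. Payload 5.6 kg.
Tool frame: the origin (TCP) lies midway between the tips of the shut fingers; the grasp point (between the pads) lies 19 mm behind it; z points along the fingers, y is the line along which they close (so a half turn about z gives the same grasp; the last joint's range is limited). The gripper opens to 92 mm and grips with 3 to 60 N. Pads are 20 mm wide; open, the fingers measure 128 mm over their backs; the gripper's body (75 mm by 189 mm) begins 69 mm behind the grasp point.
Start: joints at [1.286, 0.468, -0.012, 1.603, 0.006, 1.071, -0.056], TCP at [0.156, -0.631, 0.215] pointing down, gripper open.
Joint ranges: [-2.53, 2.53], [-0.31, 2.02], [-1.57, 1.55], [0.28, 2.44], [-1.29, 4.43], [0.15, 1.84], [-2.92, 2.92]. Speed limits (rad/s): [2.57, 2.57, 3.14, 3.14, 3.14, 3.14, 3.14].

### API

Orientations are given as a 3x3 rotation matrix whose columns are the frame's x, y, z axes.
In Python, from station import env, effector, solver, viewer, workorder, search_frame, tip_of gives the robot as it stands. Calls block until the motion is done:
- env.reach(position, orientation): joint-space move of the TCP to a pose.
- env.movel(position, frame=None, rate=0.15): straight line of the TCP; frame=None keeps the orientation; rate is the mean speed in m/s.
- env.goto_joints(angles): joint-space move.
- effector.release() and effector.grasp(squeeze=None): open the fingers fully, or close them until they stop; squeeze is the grip in N (None keeps the last).
- env.pause(seconds).
- solver.inverse_kinematics(position, orientation): joint angles nearest the present ones, or None.
- env.sense(): the state.
- viewer.read_camera(name): name is "side" or "top" or "wrist"; returns (picture, depth): 400x640x3 uint8, red, green, blue; 400x640 float32, m along the optical axis (not along the pixel's ray), 0 where there is no reading.
- viewer.camera_info(name): a dict with "intrinsics" (3x3 intrinsics, pixels), "dist_coeffs" ([k1, k2, p1, p2, k3] as OpenCV has them; the pictures are not rectified), "eye" and "rotation" of the camera in the world; the wrist camera has in their place "T_tool_cam" (4x4, takes a point from camera to tool coordinates, whose origin is the TCP and whose axes are the flange's). Camera axes: x right, y up, looking along -z (the intrinsics and any distortion apply to the point x, -y, -z); pixel columns grow to the right and rows downward; lengths in m; the calibration is good to about 2 mm. A picture is of the moment at which its call begins: read the wrist's pose just before it. camera_info takes no time and is no camera call.
A pose or a line that the arm cannot do raises env.PlanningError and nothing moves.
- workorder.finish_job(): hands the job in; it is judged then, once.
Trained networks look in the newest picture that a camera, given by its name, has taken for a name from the list of things; names that differ only in an ending like _2 or _b are one class to them, and where a whole thing is asked for, a point or a joint stands for the part that bears it (a point fixed in the world has none). Each returns a list of dicts, best first, with "score" (0 to 1); they miss things now and then, are a little off and sometimes report something else, mostly with a low value. They report only what shows in the picture. A call takes as long as a camera call. They do not tell look-alikes from the thing itself.
- search_frame(camera, name): "at" ([x, y, z] in m, in world coordinates, good to about 4 mm: the middle of the surface that is visible of it).
- tip_of(camera, name): "at" ([x, y, z] in m, in world coordinates, good to about 4 mm: a listed point, or the origin of a listed thing).
The state is a dict: "t": time; "joint_positions": joint angles; "joint_velocities": joint speeds; "tau": joint torques, N m; "ee_pos": TCP position; "tcp_rot": TCP orientation; "wrist_force": force on the tool from outside, world axes, zero at the start; "moment": the same for the moment, N m; "gripper_width": finger opening in m; "grasp_force": force on a finger pad.
Only numpy, scipy, OpenCV 4.12 (cv2) and the standard library are available. Lean on these libraries where they do the work, as an engineer would, in place of code of your own. Each camera call takes 0.05 s, during which the arm holds its last target. There are 200 camera calls.

## Working session

There is one attempt and no reset: what is moved stays moved. The work goes in short steps, each a Python script; the robot and the scene stay as the last script left them, time stands still between calls to the robot, and variables do not carry over. Pictures are saved under pics/ and viewed, at most 10 in all, crops included, and the job is handed in when it is done.

```bash
mkdir -p pics; cat > a.py <<'E'
from station import env, effector, solver, viewer, workorder, search_frame, tip_of
import cv2, numpy as np
ims=[]
for c in ("top","side"):
    p,d=viewer.read_camera(c); cv2.imwrite(f"pics/{c}0.png",p[:,:,::-1]); np.save(f"{c}_d.npy",d)
    i=viewer.camera_info(c); print(c,np.round(i["eye"],3),np.round(i["rotation"],3).tolist(),np.round(i["intrinsics"],1).tolist(),i["dist_coeffs"])
    for n in ("flanged_bush","small_bush","gear","spray_station","rest_top","cap_top","tube_tip"):
        print(c,n,[(np.round(r["at"],3).tolist(),round(r["score"],2)) for r in tip_of(c,n)[:4]])
s=env.sense(); print(s["t"],s["ee_pos"],np.round(s["tcp_rot"],3))
E
python3 a.py
```

```text
top [0.347 0.025 1.022] [[0.009, 0.987, -0.158], [-1.0, 0.005, -0.025], [-0.024, 0.158, 0.987]] [[361.1, 0.0, 314.4], [0.0, 361.1, 192.2], [0.0, 0.0, 1.0]] [-0.0445557  0.         0.         0.         0.       ]
top flanged_bush [([0.559, 0.114, -0.002], 0.73), ([0.465, 0.146, 0.001], 0.68), ([0.385, 0.102, 0.003], 0.65), ([0.37, -0.097, 0.002], 0.57)]
top small_bush [([0.442, 0.251, 0.001], 0.41)]
top gear [([0.561, 0.226, 0.003], 0.71), ([0.441, 0.25, -0.0], 0.35)]
top spray_station [([0.568, -0.088, -0.003], 0.97)]
top rest_top [([0.557, -0.033, 0.034], 0.81)]
top cap_top [([0.577, -0.176, 0.145], 0.56)]
top tube_tip [([0.569, -0.136, 0.118], 0.56)]
side [0.071 0.862 0.524] [[-0.881, 0.214, -0.421], [-0.472, -0.361, 0.804], [0.02, 0.908, 0.419]] [[489.5, 0.0, 318.6], [0.0, 489.5, 192.7], [0.0, 0.0, 1.0]] [0.04199353 0.         0.         0.         0.        ]
side flanged_bush [([0.402, 0.012, -0.001], 0.88), ([0.382, 0.099, 0.001], 0.86), ([0.558, 0.109, -0.002], 0.61), ([0.468, 0.147, 0.002], 0.55)]
side small_bush [([0.446, 0.251, -0.002], 0.64)]
side gear [([0.561, 0.231, -0.001], 0.59)]
side spray_station [([0.563, -0.084, -0.0], 0.77)]
side rest_top [([0.557, -0.034, 0.033], 0.57), ([0.464, 0.147, 0.004], 0.39)]
side cap_top [([0.582, -0.174, 0.146], 0.52)]
side tube_tip [([0.572, -0.134, 0.118], 0.62)]
0.8 [ 0.15558639 -0.63110357  0.21460258] [[ 0.971  0.239 -0.   ]
 [ 0.239 -0.971 -0.   ]
 [-0.     0.    -1.   ]]
```

View pics/top0.png

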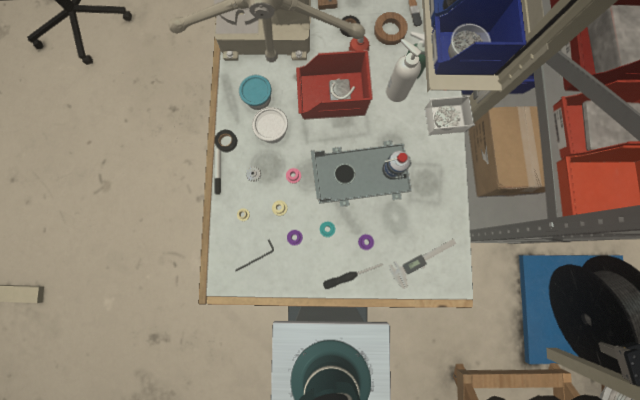

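View pics/side0.png

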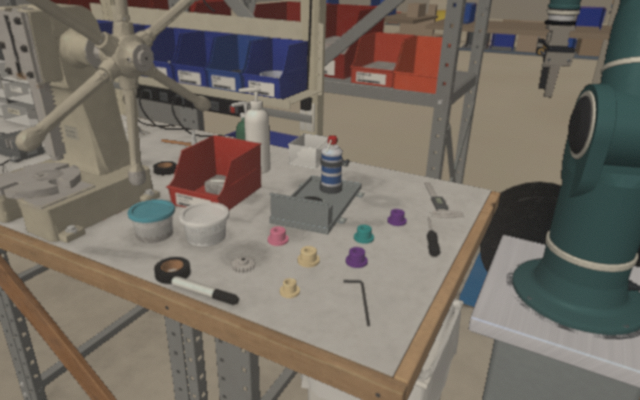

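Top view: the two yellow bushes are at (279,208) and (243,214), pink at (293,176), purple at (294,237) and (366,241), and turquoise at (327,229). The gear is at (253,174), the station at (360,172) with the rest at (344,173), and the red cap at (400,158). The bush at (279,208), world (0.465, 0.147), is yellow and the larger of the two, so it fits. I'll confirm it in a crop and check that the path is clear.

```bash
cat > b.py <<'E'
import cv2, numpy as np
from station import viewer
p=cv2.imread("pics/top0.png"); d=np.load("top_d.npy"); i=viewer.camera_info("top")
cv2.imwrite("pics/crop1.png",cv2.resize(p[130:255,225:425],None,fx=4,fy=4,interpolation=cv2.INTER_CUBIC))
v,u=np.mgrid[:400,:640]; K=i["intrinsics"]
n=cv2.undistortPoints(np.stack([u,v],-1).reshape(-1,1,2).astype(float),K,i["dist_coeffs"])[:,0]
z=d.ravel(); P=np.c_[n[:,0]*z,-n[:,1]*z,-z]@i["rotation"].T+i["eye"]; P=P.reshape(400,640,3)
np.save("P.npy",P)
hsv=cv2.cvtColor(p,cv2.COLOR_BGR2HSV)
m=((hsv[...,0]>18)&(hsv[...,0]<32)&(hsv[...,1]>60)&(hsv[...,2]>130)).astype(np.uint8)
_,l,s,c=cv2.connectedComponentsWithStats(m)
for k in range(1,len(s)):
    if s[k,4]>30 and 225<c[k][0]<425 and 130<c[k][1]<255:
        q=P[l==k]; print(s[k],c[k].round(1),((q.min(0)+q.max(0))/2).round(4),q.min(0).round(3),q.max(0).round(3))
# max height on 10cm grid
for x in np.arange(0,1.0,.1):
    print(round(x,1),[round(float(np.max(P[...,2][(abs(P[...,0]-x)<.05)&(abs(P[...,1]-y)<.05)&(d>0)],initial=-9)),2) for y in np.arange(.3,-.85,-.1)])
print(np.round(viewer.camera_info("wrist")["T_tool_cam"],3))
E
python3 b.py
```

```text
[272 201  15  14 142] [279.3 207.7] [0.4646 0.1515 0.0164] [0.446 0.131 0.002] [0.483 0.172 0.031]
[237 209  12  12  84] [243.1 214.4] [0.4032 0.1484 0.5122] [0.347 0.025 0.002] [0.46  0.271 1.022]
0.0 [-0.75, 0.01, 0.25, 0.25, 0.21, 0.0, -0.75, -0.75, -0.75, -0.75, -0.75, -0.75]
0.1 [-0.75, 0.01, 0.03, 0.32, 0.02, 0.0, -0.75, -0.75, 0.35, 0.34, -0.75, -0.75]
0.2 [0.01, 0.01, 0.01, 0.03, 0.01, 0.01, 0.01, 0.01, 0.35, 0.35, -0.75, -0.75]
0.3 [0.01, 0.01, 0.01, 0.03, 0.02, 0.02, 0.01, 0.0, -9.0, -9.0, -0.75, -0.74]
0.4 [0.02, 0.03, 0.03, 0.03, 0.03, 0.01, 0.01, 0.01, 0.43, 0.21, 0.2, 0.06]
0.5 [0.02, 0.03, 0.08, 0.08, 0.03, 0.09, 0.01, 0.0, 0.46, 0.21, 0.21, -0.42]
0.6 [0.02, 0.07, 0.08, 0.08, 0.14, 0.15, 0.01, 0.01, 0.46, 0.33, 0.28, -0.23]
0.7 [0.02, 0.07, 0.09, 0.12, 0.12, 0.2, 0.2, 0.51, 0.51, 0.35, 0.32, -0.23]
0.8 [0.07, 0.38, 0.38, 0.05, 0.13, 0.26, 0.34, 0.5, 0.5, 0.29, 0.29, -0.23]
0.9 [0.32, 0.36, 0.36, 0.3, 0.23, 0.26, 0.32, 0.37, 0.2, 0.29, 0.3, -0.23]
[[-0.     0.967  0.256  0.072]
 [ 1.     0.    -0.     0.   ]
 [-0.     0.256 -0.967 -0.17 ]
 [ 0.     0.     0.     1.   ]]
```

View pics/crop1.png

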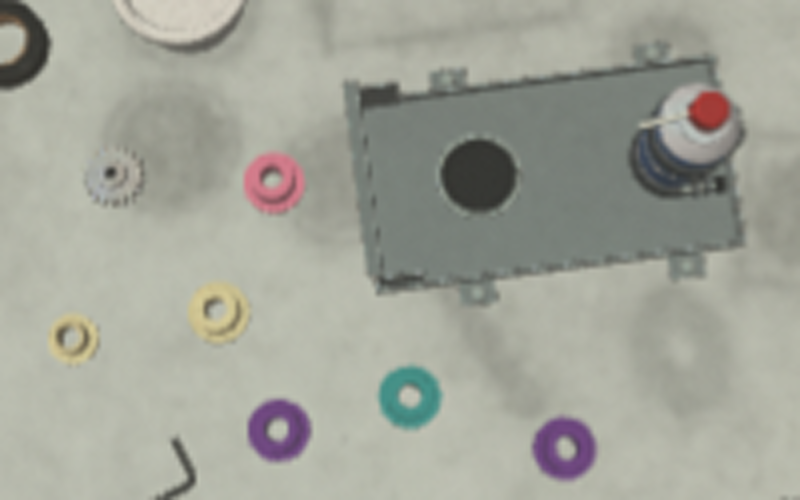

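The crop confirms it: the large yellow bush is at top-picture (279,208). The small yellow bush at (243,214) is visibly smaller, and the others are pink, purple or turquoise. I'll pull the arm in first, to keep it off the shelf, then look from above the station with the wrist camera.

```bash
cat > h.py <<'E'
from station import env, effector, solver, viewer, workorder, search_frame, tip_of
import cv2, numpy as np
def R(a):  # tool down, closing axis (y) at world angle a (deg)
    a=np.radians(a); y=np.array([np.cos(a),np.sin(a),0]); z=np.array([0,0,-1.]); return np.c_[np.cross(y,z),y,z]
def st(m=""):
    s=env.sense(); print(m,"t",round(s["t"],2),"p",np.round(s["ee_pos"],4),"F",np.round(s["wrist_force"],1),"w",round(s["gripper_width"],4),"g",round(s["grasp_force"],1)); return s
def wrist(name):
    s=env.sense(); p,d=viewer.read_camera("wrist"); cv2.imwrite(f"pics/{name}.png",p[:,:,::-1])
    i=viewer.camera_info("wrist"); v,u=np.mgrid[:400,:640]
    n=cv2.undistortPoints(np.stack([u,v],-1).reshape(-1,1,2).astype(float),i["intrinsics"],i["dist_coeffs"])[:,0]
    z=d.ravel(); C=np.c_[n[:,0]*z,-n[:,1]*z,-z]; T=i["T_tool_cam"]
    P=(C@T[:3,:3].T+T[:3,3])@np.array(s["tcp_rot"]).T+s["ee_pos"]
    return p,d,P.reshape(400,640,3)
def tips(cam,*names):
    for n in names: print(cam,n,[(np.round(r["at"],4).tolist(),round(r["score"],2)) for r in tip_of(cam,n)[:3]])
E
cat > c.py <<'E'
from h import *
P=np.load("P.npy"); print("rest px",P[173,344],"cap px",P[157,402])
s=env.sense(); u=np.array([.239,-.971]); 
st()
env.movel([*(u*.43),.30],rate=.3); st("in")
q=np.array(env.sense()["joint_positions"]); 
g=solver.inverse_kinematics([.557,-.033,.19],R(9)); print(np.round(g,2))
q[0]=g[0]; q[6]=g[6]; env.goto_joints(q); st("swung")
env.reach([.557,-.033,.19],R(9)); st("over rest")
p,d,W=wrist("w_rest"); np.save("W.npy",W); tips("wrist","rest_top","cap_top","tube_tip","spray_station")
E
python3 c.py
```

```text
rest px [ 0.56024128 -0.03166722  0.03071134] cap px [ 0.5766583  -0.16937883  0.14663358]
 t 0.8 p [ 0.1556 -0.6311  0.2146] F [-0.2  0.1  0.4] w 0.0917 g 0.0
in t 1.73 p [ 0.103  -0.4183  0.2999] F [ 0.2  0.5 -0.4] w 0.0919 g 0.0
[ 0.67  0.5  -0.88  1.81  0.45  1.04 -0.22]
swung t 2.76 p [ 0.3259 -0.282   0.2994] F [-0.3  1.   0.2] w 0.0917 g 0.0
over rest t 4.09 p [ 0.5569 -0.0352  0.1905] F [ 0.2 -0.5  0.7] w 0.092 g 0.0
wrist rest_top [([0.559, -0.0366, 0.032], 0.67), ([0.5636, -0.086, -0.001], 0.47)]
wrist cap_top [([0.5773, -0.1745, 0.1459], 0.85)]
wrist tube_tip []
wrist spray_station [([0.5652, -0.087, -0.0024], 0.8)]
```

View pics/w_rest.png

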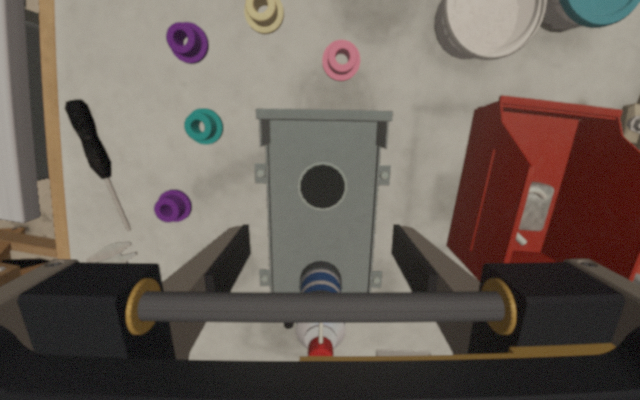

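```bash
cat > d.py <<'E'
from h import *
W=np.load("W.npy"); p=cv2.imread("pics/w_rest.png"); h=cv2.cvtColor(p,cv2.COLOR_BGR2HSV)
near=np.hypot(W[...,0]-.558,W[...,1]+.034)<.045
m=near&(abs(W[...,2]-.032)<.006)
q=W[m]; e,_=cv2.minEnclosingCircle(q[:,:2].astype(np.float32)),0
print("rest depth",m.sum(),q.mean(0),e)
m=(h[...,1]>130)&((h[...,0]<8)|(h[...,0]>172))&(W[...,2]>.13)&(W[...,2]<.155)&(np.hypot(W[...,0]-.578,W[...,1]+.174)<.03)
q=W[m&(W[...,2]>.142)]; 
if len(q): print("cap",len(q),q.mean(0),cv2.minEnclosingCircle(q[:,:2].astype(np.float32)))
env.reach([.465,.148,.11],R(66)); st("over bush")
p,d,W=wrist("w_bush"); tips("wrist","flanged_bush")
near=np.hypot(W[...,0]-.465,W[...,1]-.148)<.04
for lo,hi in ((.006,.014),(.022,.03)):
    q=W[near&(W[...,2]>lo)&(W[...,2]<hi)]; print(lo,len(q),q.mean(0).round(4),cv2.minEnclosingCircle(q[:,:2].astype(np.float32)))
E
python3 d.py
```

```text
rest depth 1912 [ 0.55840656 -0.03494465  0.03133885] ((0.558622419834137, -0.035838913172483444), 0.029933545738458633)
cap 201 [ 0.57660939 -0.16590733  0.14486981] ((0.5769680738449097, -0.16887661814689636), 0.010526706464588642)
over bush t 5.22 p [0.4663 0.1469 0.1104] F [ 0.6 -0.6 -0.3] w 0.0923 g 0.0
wrist flanged_bush [([0.3799, 0.0984, -0.0002], 0.92), ([0.5562, 0.1129, 0.0035], 0.9), ([0.3747, -0.0977, 0.0012], 0.8)]
0.006 369 [0.4577 0.1497 0.0074] ((0.4636729061603546, 0.14696155488491058), 0.022013885900378227)
0.022 698 [0.4632 0.1472 0.0255] ((0.46382659673690796, 0.14693249762058258), 0.01627303659915924)
```

View pics/w_bush.png

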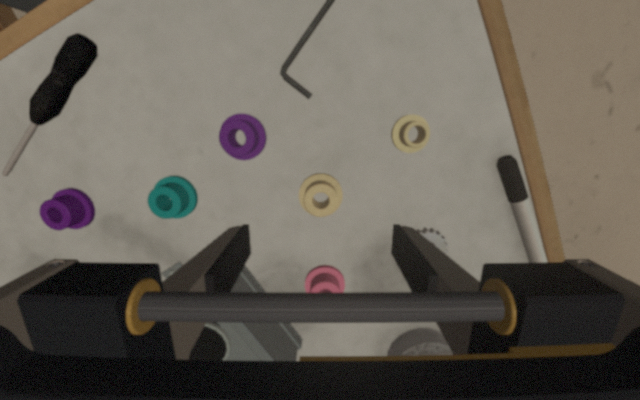

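The wrist view shows the target bush at (320,195) between the fingers, with the small bush at (410,133), pink at (325,281) and purple at (242,136). The circle fits give the bush at (0.4637, 0.1469), with radii of 22.0 and 16.3 mm that match its size, and the rest at (0.5586, -0.0355). Next I'll grasp it by the barrel and place it.

```bash
cat > e.py <<'E'
from h import *
b=[.4637,.1469]
env.movel([*b,.05],rate=.15); env.movel([*b,.0145],rate=.06); st("down")
effector.grasp(20); s=st("grasped")
env.movel([*b,.13],rate=.15); st("lifted")
p,d,W=wrist("w_held")
print("held", s["gripper_width"])
E
python3 e.py
```

```text
down t 6.61 p [0.4637 0.1471 0.0144] F [ 0.  -0.5  0.5] w 0.0922 g 0.0
grasped t 7.57 p [0.4637 0.147  0.0145] F [ 0.1 -0.   0.1] w 0.0304 g 19.9
lifted t 8.48 p [0.4631 0.1465 0.1293] F [-0.3  0.3 -0.4] w 0.0304 g 19.9
held 0.03035131678184639
```

View pics/w_held.png

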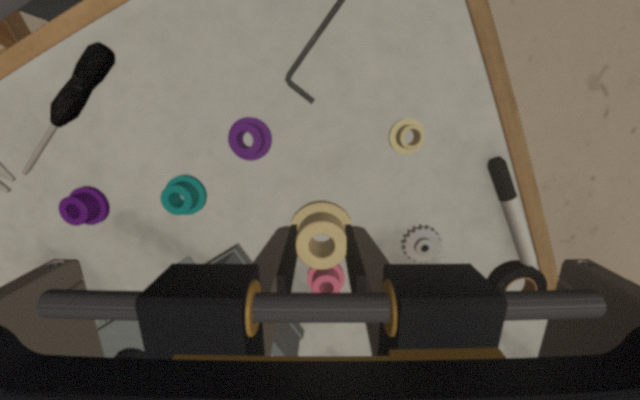

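The bush is held upright between the pads at (322,240). Now the placing, with a contact check.

```bash
cat > f.py <<'E'
from h import *
r=[.5586,-.0355]
env.reach([*r,.13],R(9)); st("above")
env.movel([*r,.054],rate=.12); f0=st("near")["wrist_force"][2]
for z in np.arange(.052,.0435,-.001):
    env.movel([*r,z],rate=.03); f=env.sense()["wrist_force"][2]-f0
    print(round(z,4),round(f,1))
    if f>3: break
effector.release(); st("released")
env.movel([*r,.19],rate=.2); st("up")
p,d,W=wrist("w_placed"); tips("wrist","flanged_bush","cap_top")
near=np.hypot(W[...,0]-r[0],W[...,1]-r[1])<.035
for lo,hi in ((.038,.046),(.054,.064)):
    q=W[near&(W[...,2]>lo)&(W[...,2]<hi)]; print(lo,len(q),q.mean(0).round(4),cv2.minEnclosingCircle(q[:,:2].astype(np.float32)))
E
python3 f.py
```

```text
above t 9.37 p [ 0.5578 -0.0335  0.1294] F [-0.1  1.  -0.8] w 0.0305 g 19.9
near t 10.15 p [ 0.5591 -0.035   0.0545] F [ 0.1 -0.8 -0.5] w 0.0303 g 19.9
0.052 -0.0
0.051 0.1
0.05 0.4
0.049 0.3
0.048 0.0
0.047 0.1
0.046 4.6
released t 12.9 p [ 0.5586 -0.0355  0.046 ] F [ 0.4 -0.8 -0.4] w 0.0919 g 0.0
up t 13.77 p [ 0.5578 -0.0356  0.189 ] F [ 0.1  0.1 -0.2] w 0.092 g 0.0
wrist flanged_bush [([0.5621, -0.0322, 0.0246], 0.93), ([0.5579, 0.1116, 0.0003], 0.86), ([0.3821, 0.1015, 0.0019], 0.77)]
wrist cap_top [([0.5761, -0.1709, 0.1493], 0.91)]
0.038 283 [ 0.5578 -0.0297  0.0393] ((0.5585533380508423, -0.035552043467760086), 0.02204287238419056)
0.054 511 [ 0.5589 -0.0352  0.0575] ((0.5588503479957581, -0.03576182574033737), 0.016210053116083145)
```

View pics/w_placed.png

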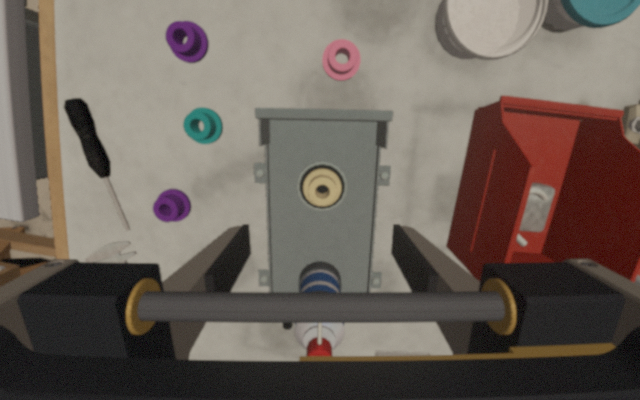

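The wrist view shows the bush upright and concentric on the rest at (322,188). The fits put its centre within 0.4 mm of the rest's centre. Next I'll press the cap with shut fingers.

```bash
cat > g.py <<'E'
from h import *
c=[.578,-.174]
env.movel([*c,.19],rate=.2); effector.grasp(20); st("shut")
env.movel([*c,.152],rate=.08); env.pause(.2); f0=st("near")["wrist_force"][2]
for z in np.r_[np.arange(.150,.142,-.001),np.arange(.142,.1345,-.0005)]:
    env.movel([*c,z],rate=.03); s=env.sense(); f=s["wrist_force"][2]-f0
    print(round(z,4),round(s["ee_pos"][2],4),np.round(s["wrist_force"],1))
    if f>14: break
env.pause(.4); st("pressed"); tips("side","cap_top") if viewer.read_camera("side") else 0
env.movel([*c,.165],rate=.08); st("up")
env.movel([*c,.21],rate=.15); env.pause(.3)
for cam in ("side","top"):
    p,d=viewer.read_camera(cam); cv2.imwrite(f"pics/{cam}1.png",p[:,:,::-1]); tips(cam,"cap_top","rest_top","flanged_bush")
st("end")
s=cv2.imread("pics/side1.png")[110:270,220:430]; cv2.imwrite("pics/side1c.png",cv2.resize(s,None,fx=3.5,fy=3.5,interpolation=cv2.INTER_CUBIC))
E
python3 g.py
```

```text
shut t 16.12 p [ 0.578 -0.174  0.19 ] F [0.6 0.4 0. ] w 0.0003 g 0.0
near t 16.94 p [ 0.5784 -0.1741  0.1525] F [-0.6  0.6  0.5] w 0.0004 g 0.0
0.15 0.15 [-0.1  0.2 -0.7]
0.149 0.1489 [-0.1  0.8  0.6]
0.148 0.1479 [ 0.7  0.6 -0.2]
0.147 0.147 [ 0.6  0.1 -0. ]
0.146 0.1462 [-0.4 -0.3  2. ]
0.145 0.1451 [-0.5  0.6  3.3]
0.144 0.1441 [-0.  -0.5  3. ]
0.143 0.1431 [-0.1 -0.1  4.9]
0.142 0.1421 [-0.2 -0.2  4.6]
0.142 0.1421 [-1.9  0.1  5.3]
0.1415 0.1416 [-0.8  0.5  4.4]
0.141 0.1411 [-1.4  0.1  5.2]
0.1405 0.1409 [-1.4  0.5  7.9]
0.14 0.1409 [-3.4  2.1 10.1]
0.1395 0.1409 [-4.9  0.8 13.3]
0.139 0.1408 [-5.2 -0.6 15.5]
pressed t 21.34 p [ 0.5781 -0.174   0.1408] F [-5.1  0.4 16.4] w 0.0003 g 7.7
side cap_top [([0.5786, -0.1735, 0.1385], 0.43)]
up t 21.92 p [ 0.5778 -0.174   0.1649] F [-0.1 -0.3 -0.4] w 0.0005 g 0.0
side cap_top [([0.5789, -0.1734, 0.1487], 0.5)]
side rest_top [([0.5606, 0.2292, -0.0034], 0.56)]
side flanged_bush [([0.3797, 0.1, -0.0004], 0.78), ([0.5591, -0.0341, 0.0349], 0.74), ([0.5562, 0.1085, -0.0003], 0.62)]
top cap_top [([0.5767, -0.1737, 0.1469], 0.48)]
top rest_top [([0.5589, -0.0353, 0.0352], 0.91)]
top flanged_bush [([0.3704, -0.0969, -0.0017], 0.75), ([0.3834, 0.1035, 0.0048], 0.71), ([0.4049, 0.0083, -0.0016], 0.6)]
end t 23.07 p [ 0.578 -0.174  0.21 ] F [0.9 0.5 0. ] w 0.0004 g 0.0
```

View pics/side1c.png

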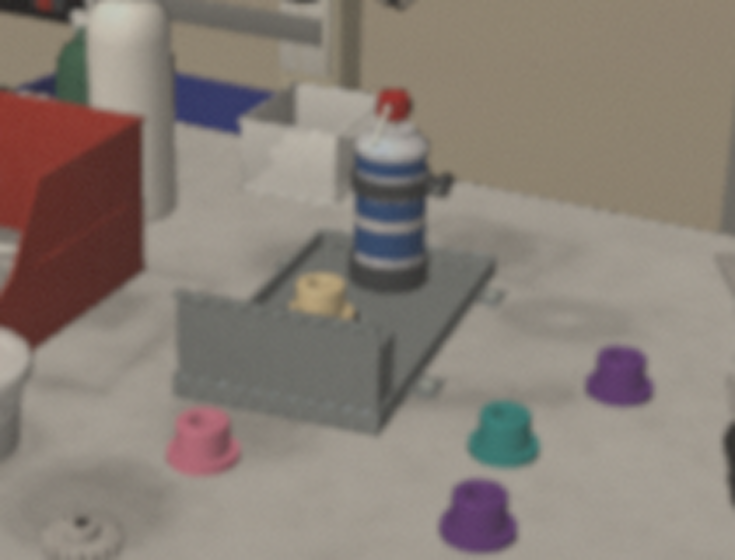

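The crop shows the bush standing on the rest at (322,295) and the cap back up at (394,105). The cap travelled 6 mm to a hard stop, then sprang back.

```bash
python3 -c "
from station import workorder
print(workorder.finish_job())"
```

```text
the job is handed in; nothing more can be done
None
```

The large flanged bush is standing flange down in the middle of the rest, the nozzle cap was pressed fully down and sprang back up, and I handed the job in about 23 s into the 45 s limit; no verdict was shown.

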